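# Put the feed-tube pusher away in its hole of the graded rack

## Task

Put the red-handled food pusher away in the green rack: lower it upright, shaft down, fully to the bottom of the hole that matches its diameter, which is the smallest hole its shaft will go into. Leave the black-handled and the blue-handled pusher where they are.

Things in the scene. Friction and masses are not known exactly. Their poses are not given: they have to be found in the camera images.
- red_pusher_center (a point): Food pusher, red handle, loose, upright on the table, 136 mm tall, about 0.2 kg. Point: on its axis, half-way up, 68 mm above the foot; z up. White shaft of 36 mm diameter from 0 to 85 mm above the foot; red flange of 48 mm diameter, 85 to 91 mm; red cylindrical handle of 30 mm diameter, 91 to 136 mm (its middle 46 mm above this point), free to grip from above at any yaw.
- rack: Green block fixed to the table, 100 (x) x 340 (y) x 70 mm high; origin: centre of its underside; y points to the robot's left, within 18 degrees. Four round blind holes on x = 0, 60 mm deep (floor 10 mm above the underside), mouths bevelled 6 mm: 30 mm diameter at y = +123 mm (blue pusher stands in it), then empty: 42 mm at y = +41, 54 mm at y = -41, 66 mm at y = -123.
- black_pusher_center (a point): Like pusher with a black handle, shaft 48 mm in diameter, flange 60 mm, 136 mm tall, standing on the table: leave it. The point is on its axis 68 mm above its foot.
- blue_pusher_center (a point): Like pusher with a blue handle, shaft 24 mm in diameter, flange 36 mm, 136 mm tall, already in the 30 mm hole of the rack, its foot on the hole's floor: leave it. The point is on its axis 68 mm above its foot.
Not all that is in view belongs to the job. What is shaped like the part that bears red_pusher_center but yellow is not meant.

How it is judged:
By the outcome, as a careful person would: the job done as asked, in the order asked, and still so for the second after the job is handed in, with the robot touching nothing.
It also fails if it takes over 40 s, if anything falls off the work surface, if the arm or the gripper's body presses on something with over 40 N, if the wrist force passes 120 N, or if a joint passes its speed limit or range.

## Robot

A 6-joint arm with a two-finger parallel gripper is mounted at the origin on the work surface. World frame = base frame: x ahead of the robot, y to its left, z up, the work surface at z = 0. Lengths are in mm, angles in rad, forces in N, time in s.
With the tool pointing down it reaches from about 400 to 925 mm from the base axis. Payload 12.5 kg.
Tool frame: the origin (TCP) lies at the very end of the fingers, on their centre line; the grasp point (between the pads) lies 19 mm behind it; z points along the fingers, y is the line along which they close (so a half turn about z gives the same grasp; the last joint's range is limited). The gripper opens to 95 mm and grips with 3 to 60 N. Pads are 20 mm wide; open, the fingers measure 119 mm over their backs; the gripper's body (75 mm by 180 mm) begins 59 mm behind the grasp point.
Start: joints at [1.132, 0.491, 1.559, -0, 1.092, -0.106], TCP at [204.165, 590.731, 214.661] pointing down, gripper open.
Joint ranges: [-3.1, 3.1], [-0.84, 2.19], [0.05, 2.79], [-1.13, 4.28], [0.06, 2.93], [-2.69, 2.69]. Speed limits (rad/s): [2.22, 2.22, 2.79, 3.14, 3.14, 3.14].

## Interface

Orientations are given as [roll, pitch, yaw] about the fixed x, y, z axes, in that order (R = Rz(yaw) Ry(pitch) Rx(roll)).
In Python, from cell import state, imaging, env, spot_in, mark_of gives the robot as it stands. The module is installed in compiled form; this text tells all that it offers.
- The arm moves only by the tool step_arm, never from a script. Its argument "increments" is a list of rows, each an object with "slide": the shift along the tool's x, y, z in m, a list of three; "roll": the turn about the tool's z in rad. A call has 1 to 5 rows; each row is the pose to reach, as a shift and turn from the pose commanded when the call began, along the tool's axes at that moment; what a row does not reach only later rows make up. A row lasts 1/8 s, in which the tool goes at most 62.5 mm and 10.7 degrees, less where a joint would pass 70% of its speed; a pose out of reach is approached as far as the arm can. A call with a gripper value outside its range is refused whole. "fingers" is the opening, from 0 (shut) to 1 (fully open), set as the call begins (left out, the last holds). The fingers move at their own pace and stop on an object; the grip force is fixed at half the most. Time passes only in rows, so rows that repeat a pose let the fingers close. It gives the time, the measured TCP pose, the force, the opening and the grip force at its end, in the units of the state.
- state(): the state, without advancing time (a new reading comes with each control period).
- imaging.read_camera(name): name is "side" or "top" or "wrist"; returns a dict with "color" (480x640x3 uint8, red, green, blue), "z_map" (480x640 float32, mm along the optical axis (not along the pixel's ray), 0 where there is no reading), "intrinsics" (3x3 intrinsics, pixels), "distortion" ([k1, k2, p1, p2, k3] as OpenCV has them; the pictures are not rectified), "camera_from_world" (4x4, takes a point from world to camera coordinates). Camera axes: x right, y up, looking along -z (the intrinsics and any distortion apply to the point x, -y, -z); pixel columns grow to the right and rows downward; lengths in mm; the calibration is good to about 2 mm. A picture is of the moment at which its call begins.
- env.job_done(): hands the job in; it is judged then, once.
Trained networks look in the newest picture that a camera, given by its name, has taken for a name from the list of things; names that differ only in an ending like _2 or _b are one class to them, and where a whole thing is asked for, a point or a joint stands for the part that bears it (a point fixed in the world has none). Each returns a list of dicts, best first, with "confidence" (0 to 1); they miss things now and then, are a little off and sometimes report something else, mostly with a low value. They report only what shows in the picture. A call takes as long as a camera call. They do not tell look-alikes from the thing itself.
- spot_in(camera, target): "bbox" ([left, top, right, bottom] in pixels, round what is visible of it).
- mark_of(camera, target): "uv" ([column, row] in pixels: a listed point, or the origin of a listed thing).
The state is a dict: "t": time; "joints": joint angles; "qvel": joint speeds; "tau": joint torques, N m; "eef_pos": TCP position; "tcp_rot": TCP orientation; "ft_force": force on the tool from outside, world axes, zero at the start; "moment": the same for the moment, N m; "opening": opening from 0.0 (shut) to 1.0 (fully open); "grip_force": force on a finger pad.
Only numpy, scipy, OpenCV 4.12 (cv2) and the standard library are available. Lean on these libraries where they do the work, as an engineer would, in place of code of your own. Each camera call takes 0.05 s, during which the arm holds its last target. There are 200 camera calls.

## Working session

There is one attempt and no reset: what is moved stays moved. The work goes in short steps, Python scripts to look and compute and a tool call to move; the robot and the scene stay as the last step left them, time stands still between calls to the robot, and variables do not carry over. Pictures are saved under pics/ and viewed, at most 10 in all, crops included, and the job is handed in when it is done.

Besides the shell and the picture viewer there is one more tool, called after "Call:" by a JSON object that holds its "api" and its "payload", one argument or row to a line. step_arm: Moves the arm, as the interface text tells. Its arguments: {"type":"object","properties":{"increments":{"type":"array"},"fingers":{"type":"number"}},"required":["increments"]}

```bash
mkdir -p pics; cat > h.py <<'E'
import numpy as np, cv2
from cell import state, imaging, env, spot_in, mark_of
def world(c,uv,z=None):
    K=np.array(c["intrinsics"]);d=np.array(c["distortion"]);T=np.linalg.inv(np.array(c["camera_from_world"]))
    n=cv2.undistortPoints(np.array([[uv]],float),K,d)[0,0]
    r=T[:3,:3]@np.array([n[0],-n[1],-1.]);o=T[:3,3]
    if z is None:
        D=c["z_map"][int(round(uv[1])),int(round(uv[0]))]; return o+D*r
    return o+(z-o[2])/r[2]*r
E
python3 - <<'E'
from h import *
ims=[]
for n in("top","side"):
    c=imaging.read_camera(n);ims.append(c["color"])
    print(n,np.round(np.linalg.inv(c["camera_from_world"])[:3,3]))
    for t,z in(("red_pusher_center",68),("black_pusher_center",68),("blue_pusher_center",78),("rack",0)):
        for m in mark_of(n,t)[:3]: print(t,np.round(m["uv"],1),round(m["confidence"],2),np.round(world(c,m["uv"],z),1))
        for m in spot_in(n,t)[:3]: print("  box",np.round(m["bbox"]),round(m["confidence"],2))
for n,i in zip(("top","side"),ims): cv2.imwrite(f"pics/{n}.png",i[:,:,::-1])
s=state();print(s["t"],s["eef_pos"],s["tcp_rot"])
E
```

```text
top [327. -18. 960.]
red_pusher_center [476.2 291.6] 0.78 [ 445.5 -314.    68. ]
red_pusher_center [526.9 303.9] 0.67 [ 434.7 -412.5   68. ]
  box [460. 276. 497. 301.] 0.94
  box [427. 313. 464. 343.] 0.92
black_pusher_center [428.6 203.2] 0.84 [ 614. -207.   68.]
  box [414. 187. 446. 224.] 0.79
blue_pusher_center [143.3 206.8] 0.93 [527.8 368.7  78. ]
blue_pusher_center [210.4 219.6] 0.62 [519.2 229.5  78. ]
  box [125. 189. 155. 219.] 0.65
rack [209.  218.2] 0.72 [538.9 255.    0. ]
  box [115. 184. 287. 250.] 0.86
side [ 322. 1042. 1134.]
red_pusher_center [359.1 162.1] 0.93 [ 448.7 -314.1   68. ]
red_pusher_center [372.5 143.2] 0.76 [ 423.6 -407.7   68. ]
  box [354. 140. 371. 186.] 0.88
  box [364. 122. 378. 168.] 0.67
  box [379. 161. 392. 207.] 0.58
black_pusher_center [292.7 177.7] 0.81 [ 612.5 -211.1   68. ]
  box [284. 158. 304. 205.] 0.82
blue_pusher_center [273.7 364.3] 0.91 [521.8 372.7  78. ]
rack [284.4 342. ] 0.57 [527.2 262.6   0. ]
  box [247. 260. 316. 410.] 0.9
0.9 [204.17580058 590.72317532 214.68287905] [3.14145966e+00 4.91466448e-06 2.80874962e+00]
```

View pics/top.png

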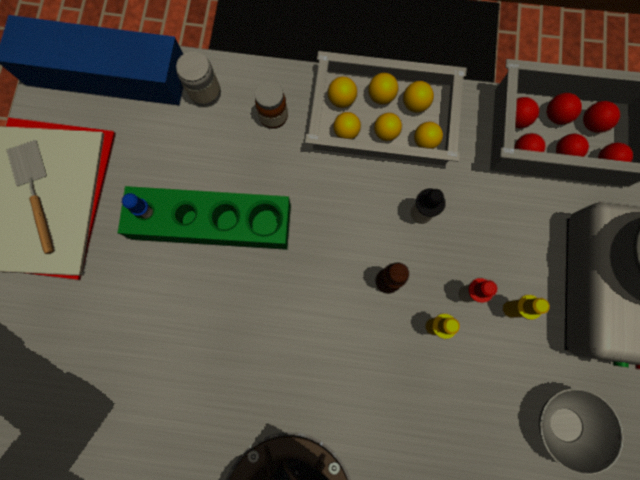

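View pics/side.png

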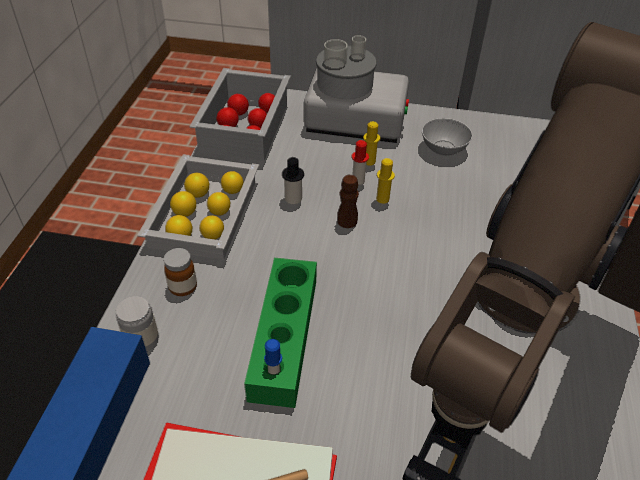

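Candidates in the top view: the red pusher at (482,289), yellow look-alikes at (445,326) and (533,307), the brown mill at (392,277), the black pusher at (430,203) and the red fruit in the crate near (570,110). I choose (482,289), which has a red handle and a white shaft in the side view. Next I check it close up and measure.

```bash
python3 - <<'E'
from h import *
c=imaging.read_camera("top");im=c["color"]
cv2.imwrite("pics/crop.png",cv2.resize(im[250:350,380:560],None,fx=4,fy=4,interpolation=cv2.INTER_CUBIC)[:,:,::-1])
hsv=cv2.cvtColor(im,cv2.COLOR_RGB2HSV)
def pts(mask):
    v,u=np.nonzero(mask); return np.array([world(c,(a,b)) for a,b in zip(u,v)])
def show(n,box):
    m=np.zeros((480,640),bool);m[box[1]:box[3],box[0]:box[2]]=1;m&=c["z_map"]>0
    p=pts(m);zt=p[:,2].max(); q=p[(p[:,2]>115)&(p[:,2]<150)] 
    print(n,"zmax",round(zt,1),"bbox centre",np.round((q.min(0)+q.max(0))/2,1),np.round(np.ptp(q,axis=0),1),len(q))
show("red",(462,272,502,305));show("yel1",(425,308,465,345));show("yel2",(512,290,553,324));show("mill",(372,258,413,298));show("black",(410,183,450,220))
g=(hsv[...,0]>45)&(hsv[...,0]<75)&(hsv[...,1]>120);g[:,:110]=0;g[:,300:]=0;g[:180]=0;g[255:]=0
p=pts(g&(c["z_map"]>0));p=p[abs(p[:,2]-70)<6]
r=cv2.minAreaRect(p[:,:2].astype(np.float32));print("rack top",r,np.median(p[:,2]))
# holes: blobs below plane inside rectangle
R=np.float32(cv2.boxPoints(r));print(R)
E
```

```text
red zmax 139.7 bbox centre [ 447.5 -314.2  127.3] [28.5 28.6 24.6] 255
yel1 zmax 139.5 bbox centre [ 370.3 -251.3  127.4] [30.6 29.6 24.3] 263
yel2 zmax 140.0 bbox centre [ 426.8 -408.3  127.6] [28.9 31.8 24.9] 282
mill zmax 152.2 bbox centre [ 451.8 -147.3  136.7] [40.7 42.  26.6] 425
black zmax 139.0 bbox centre [ 609.6 -205.4  127.4] [28.8 28.2 23.3] 225
rack top ((530.5842895507812, 247.3402557373047), (100.35330963134766, 339.2072448730469), 3.862175703048706) 69.47366899745765
[[469.09763  413.179   ]
 [491.94553   74.74208 ]
 [592.0709    81.501526]
 [569.223    419.93842 ]]
```

View pics/crop.png

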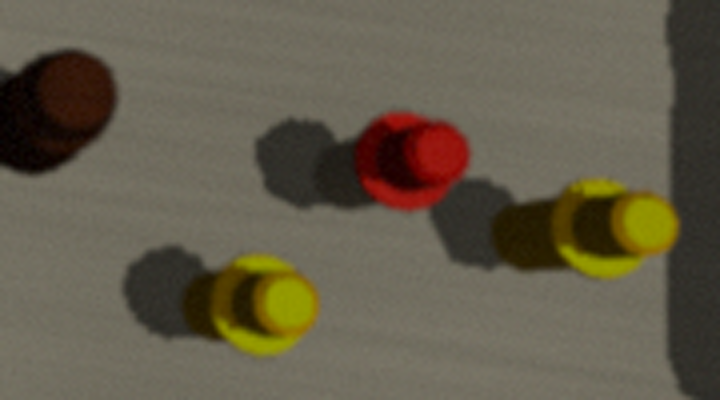

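The crop confirms the red handle and flange at crop (415,160), which is full image (482,289). The yellow look-alikes are about 100 mm either side. The red pusher is at about (447.5,-314.2) and the 42 mm hole at about (527.8,288.2). I go by way of the hole, turning to yaw π/2.

Call:
{"api": "step_arm", "payload": {
  "increments": [
    {"slide": [-0.057, -0.0255, 0], "roll": 0.18},
    {"slide": [-0.114, -0.051, 0], "roll": 0.36},
    {"slide": [-0.171, -0.0765, 0], "roll": 0.54},
    {"slide": [-0.228, -0.102, 0], "roll": 0.72},
    {"slide": [-0.285, -0.1275, 0], "roll": 0.9}
  ],
  "fingers": 1.0
}}

```text
t: 1.58
eef_pos: [433.2, 375.6, 214.8]
tcp_rot: [3.141, -0.0, 1.903]
ft_force: [-0.0, 0.1, 0.7]
opening: 1.004
grip_force: 0.0
```

Call:
{"api": "step_arm", "payload": {
  "increments": [
    {"slide": [-0.053, 0.017, 0], "roll": 0.17},
    {"slide": [-0.106, 0.0336, 0], "roll": 0.338},
    {"slide": [-0.106, 0.0336, 0], "roll": 0.338}
  ]
}}

```text
t: 1.95
eef_pos: [500.7, 285.5, 214.6]
tcp_rot: [3.141, 0.0, 1.565]
ft_force: [0.0, 0.9, 1.2]
opening: 0.997
grip_force: 0.0
```

```bash
python3 - <<'E'
from h import *
c=imaging.read_camera("wrist");s=state();print(s["eef_pos"],s["tcp_rot"],s["joints"])
T=np.linalg.inv(c["camera_from_world"]);print(np.round(T,2))
cv2.imwrite("pics/w1.png",c["color"][:,:,::-1])
for t,z in(("blue_pusher_center",78),("rack",0)):
    for m in mark_of("wrist",t)[:2]: print(t,m["uv"],m["confidence"],world(c,m["uv"],z))
E
```

```text
[499.50460298 286.97826136 214.55492236] [-3.14140278e+00 -1.00873560e-04  1.56831008e+00] [4.06751963e-01 4.21473371e-01 1.68162451e+00 1.95071192e-04
 1.03862883e+00 4.09139207e-01]
[[ 1.0000e+00  1.0000e-02  0.0000e+00  5.0242e+02]
 [-1.0000e-02  9.6000e-01  2.7000e-01  3.6328e+02]
 [ 0.0000e+00 -2.7000e-01  9.6000e-01  3.8560e+02]
 [ 0.0000e+00  0.0000e+00  0.0000e+00  1.0000e+00]]
blue_pusher_center [354.0, 108.8] 0.97 [523.04652177 370.29248501  78.        ]
rack [358.5, 241.5] 0.7 [533.85832141 248.60741489   0.        ]
```

View pics/w1.png

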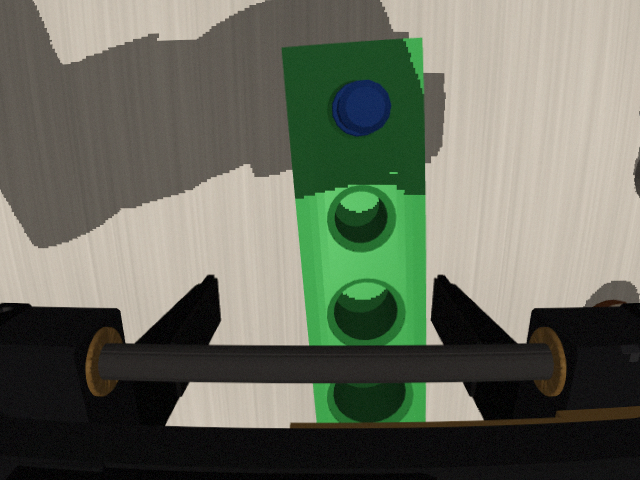

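The wrist view shows blue standing in the 30 mm hole at (361,107). The empty holes are at (361,218) for 42 mm, (366,312) for 54 mm and (370,393) for 66 mm. I fit the 42 mm mouth by depth.

```bash
python3 - <<'E'
from h import *
c=imaging.read_camera("wrist")
print(world(c,(361.5,218),70))
for uv0,nm in(((361,218),42),((366,312),54)):
    P=np.array([world(c,(u,v)) for v in range(uv0[1]-55,uv0[1]+56) for u in range(uv0[0]-55,uv0[0]+56) if c["z_map"][v,u]>0])
    w0=world(c,uv0,70)
    d=np.hypot(*(P[:,:2]-w0[:2]).T)
    top=np.median(P[(d<40)&(P[:,2]>60)&(P[:,2]<80),2])
    q=P[(d<40)&(P[:,2]<top-1.0)&(P[:,2]>top-5),:2]  # bevel ring
    A=np.c_[2*q,np.ones(len(q))];s=np.linalg.lstsq(A,(q**2).sum(1),rcond=None)[0]
    print(nm,top,len(q),s[:2],np.sqrt(s[2]+s[0]**2+s[1]**2))
E
```

```text
[527.83068817 291.80649446  70.        ]
42 70.85363919332428 1136 [528.85443806 290.37672648] 25.851613900123358
54 70.70920128621123 819 [534.96973452 207.27587919] 29.653704180845192
```

Call:
{"api": "step_arm", "payload": {
  "increments": [
    {"slide": [-0.06, 0, 0]},
    {"slide": [-0.12, 0, 0]},
    {"slide": [-0.18, 0, 0]},
    {"slide": [-0.24, 0, 0]},
    {"slide": [-0.3, 0, 0]}
  ]
}}

```text
invalid input at $.increments[0]: expected keys slide, roll
```

Call:
{"api": "step_arm", "payload": {
  "increments": [
    {"slide": [-0.06, -0.01, 0]},
    {"slide": [-0.12, -0.02, 0]},
    {"slide": [-0.18, -0.03, 0]},
    {"slide": [-0.24, -0.04, 0]},
    {"slide": [-0.3, -0.05, 0]}
  ]
}}

```text
invalid input at $.increments[0]: expected keys slide, roll
```

```bash
python3 - <<'E'
from h import *
c=imaging.read_camera("wrist");s=state();print(s["t"],s["eef_pos"],s["tcp_rot"])
for m in mark_of("wrist","red_pusher_center")[:3]: print(m["uv"],m["confidence"],world(c,m["uv"],68))
for m in spot_in("wrist","red_pusher_center")[:3]: print(m["bbox"],m["confidence"])
h=cv2.cvtColor(c["color"],cv2.COLOR_RGB2HSV);m=((h[...,0]<6)|(h[...,0]>174))&(h[...,1]>150)&(c["z_map"]>0)
P=np.array([world(c,(u,v)) for v,u in zip(*np.nonzero(m))])
q=P[(P[:,2]>130)&(P[:,2]<145)&(np.hypot(P[:,0]-447,P[:,1]+314)<40)]
print(len(q),q[:,2].mean(),(q.min(0)+q.max(0))/2,np.ptp(q,axis=0))
cv2.imwrite("pics/w2.png",c["color"][:,:,::-1])
E
```

```text
2.2 [498.06113429 289.19156924 214.73188598] [ 3.14157245e+00 -1.88019024e-04  1.57297378e+00]<stdin>:8: RuntimeWarning: Mean of empty slice.
  ret = ret.dtype.type(ret / rcount)
Traceback (most recent call last):
ValueError: zero-size array to reduction operation minimum which has no identity
```

Call:
{"api": "step_arm", "payload": {
  "increments": [
    {"slide": [-0.06, 0, 0], "roll": 0},
    {"slide": [-0.12, 0, 0], "roll": 0},
    {"slide": [-0.18, 0, 0], "roll": 0},
    {"slide": [-0.24, 0, 0], "roll": 0},
    {"slide": [-0.3, 0, 0], "roll": 0}
  ]
}}

```text
t: 2.92
eef_pos: [498.5, -12.9, 214.9]
tcp_rot: [3.141, 0.0, 1.573]
ft_force: [0.7, -0.1, 0.5]
opening: 1.001
grip_force: 0.0
```

Call:
{"api": "step_arm", "payload": {
  "increments": [
    {"slide": [-0.06, -0.01, 0], "roll": 0},
    {"slide": [-0.12, -0.02, 0], "roll": 0},
    {"slide": [-0.18, -0.03, 0], "roll": 0},
    {"slide": [-0.24, -0.04, 0], "roll": 0},
    {"slide": [-0.3, -0.05, 0], "roll": 0}
  ]
}}

```text
t: 3.55
eef_pos: [448.6, -313.1, 214.8]
tcp_rot: [3.141, 0.0, 1.572]
ft_force: [0.7, 0.7, -0.1]
opening: 1.003
grip_force: 0.0
```

Call:
{"api": "step_arm", "payload": {
  "increments": [
    {"slide": [0, 0, 0], "roll": 0},
    {"slide": [0, 0, 0], "roll": 0}
  ]
}}

```text
t: 3.8
eef_pos: [448.8, -310.9, 214.4]
tcp_rot: [-3.141, -0.001, 1.571]
ft_force: [-0.4, 0.2, 0.4]
opening: 1.0
grip_force: 0.0
```

```bash
python3 - <<'E'
from h import *
c=imaging.read_camera("wrist");s=state();print(s["t"],s["eef_pos"],s["tcp_rot"])
cv2.imwrite("pics/w2.png",c["color"][:,:,::-1])
for m in mark_of("wrist","red_pusher_center")[:3]: print(m["uv"],m["confidence"],world(c,m["uv"],68))
for m in spot_in("wrist","red_pusher_center")[:3]: print(m["bbox"],m["confidence"])
h=cv2.cvtColor(c["color"],cv2.COLOR_RGB2HSV);m=((h[...,0]<6)|(h[...,0]>174))&(h[...,1]>150)&(c["z_map"]>0)
P=np.array([world(c,(u,v)) for v,u in zip(*np.nonzero(m))])
q=P[(P[:,2]>130)&(P[:,2]<145)&(np.hypot(P[:,0]-447,P[:,1]+314)<40)]
print(len(q),q[:,2].mean(),(q.min(0)+q.max(0))/2,np.ptp(q,axis=0))
E
```

```text
3.85 [ 449.00674236 -310.45436976  214.55853191] [-3.14139707e+00 -5.20905107e-04  1.57214665e+00]
[222.2, 145.1] 0.91 [ 372.53614271 -251.62514042   68.        ]
[322.2, 228.0] 0.82 [ 447.61395697 -316.18469323   68.        ]
[302.3, 335.1] 0.71 [ 430.34402719 -410.64283739   68.        ]
[173.0, 111.6, 259.2, 183.6] 0.82
[292.3, 192.7, 355.8, 275.3] 0.8
[270.7, 285.4, 328.4, 398.0] 0.57
1629 136.10509306049457 [ 449.23961636 -315.47028008  134.53984492] [29.4289042  29.81981384  8.73762472]
```

View pics/w2.png

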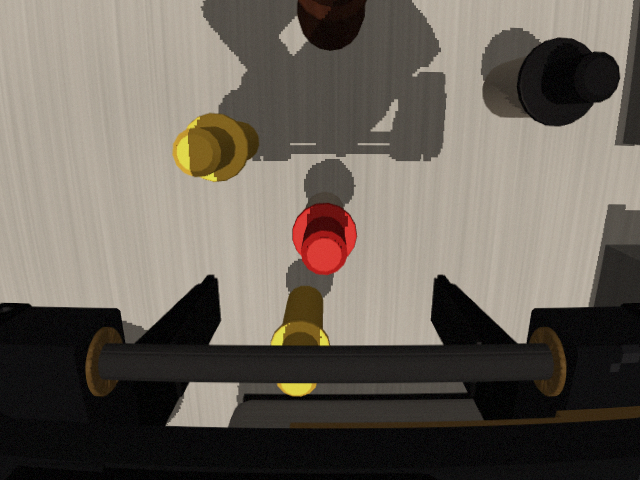

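The wrist view shows the red handle at (323,250), between the fingers. The yellow look-alikes at (205,150) and (300,370) are clear of them. I descend 117 mm and shift -4.5 mm in y.

Call:
{"api": "step_arm", "payload": {
  "increments": [
    {"slide": [-0.0045, 0, 0.03], "roll": 0},
    {"slide": [-0.0045, 0, 0.06], "roll": 0},
    {"slide": [-0.0045, 0, 0.09], "roll": 0},
    {"slide": [-0.0045, 0, 0.117], "roll": 0},
    {"slide": [-0.0045, 0, 0.117], "roll": 0}
  ]
}}

```text
t: 4.58
eef_pos: [448.6, -314.8, 96.5]
tcp_rot: [-3.139, -0.002, 1.572]
ft_force: [-0.1, -0.4, 0.3]
opening: 1.002
grip_force: 0.0
```

Call:
{"api": "step_arm", "payload": {
  "increments": [
    {"slide": [0, 0, 0], "roll": 0},
    {"slide": [0, 0, 0], "roll": 0},
    {"slide": [0, 0, 0], "roll": 0},
    {"slide": [0, 0, 0], "roll": 0},
    {"slide": [0, 0, 0], "roll": 0}
  ],
  "fingers": 0
}}

```text
t: 5.2
eef_pos: [448.7, -316.3, 97.7]
tcp_rot: [3.141, 0.0, 1.571]
ft_force: [-0.2, 1.4, 0.2]
opening: 0.533
grip_force: 0.0
```

Call:
{"api": "step_arm", "payload": {
  "increments": [
    {"slide": [0, 0, 0], "roll": 0},
    {"slide": [0, 0, 0], "roll": 0},
    {"slide": [0, 0, 0], "roll": 0},
    {"slide": [0, 0, 0], "roll": 0},
    {"slide": [0, 0, 0], "roll": 0}
  ]
}}

```text
t: 5.82
eef_pos: [448.7, -316.2, 97.5]
tcp_rot: [-3.142, -0.0, 1.571]
ft_force: [-0.2, -0.1, -2.0]
opening: 0.312
grip_force: 30.0
```

The grip closed at about 30 mm with 30 N. I lift.

Call:
{"api": "step_arm", "payload": {
  "increments": [
    {"slide": [0, 0, -0.04], "roll": 0},
    {"slide": [0, 0, -0.08], "roll": 0},
    {"slide": [0, 0, -0.12], "roll": 0},
    {"slide": [0, 0, -0.16], "roll": 0},
    {"slide": [0, 0, -0.195], "roll": 0}
  ]
}}

```text
t: 6.45
eef_pos: [448.6, -316.1, 294.0]
tcp_rot: [3.141, 0.0, 1.571]
ft_force: [0.6, 0.3, -2.5]
opening: 0.312
grip_force: 30.0
```

Call:
{"api": "step_arm", "payload": {
  "increments": [
    {"slide": [0.05, 0.006, 0], "roll": 0},
    {"slide": [0.1, 0.013, 0], "roll": 0},
    {"slide": [0.15, 0.02, 0], "roll": 0},
    {"slide": [0.2, 0.026, 0], "roll": 0},
    {"slide": [0.25, 0.033, 0], "roll": 0}
  ]
}}

```text
t: 7.08
eef_pos: [481.5, -64.6, 292.6]
tcp_rot: [-3.141, -0.0, 1.571]
ft_force: [1.2, -0.8, -1.1]
opening: 0.311
grip_force: 30.0
```

Call:
{"api": "step_arm", "payload": {
  "increments": [
    {"slide": [0.05, 0.006, 0], "roll": 0},
    {"slide": [0.1, 0.013, 0], "roll": 0},
    {"slide": [0.15, 0.02, 0], "roll": 0},
    {"slide": [0.2, 0.026, 0], "roll": 0},
    {"slide": [0.25, 0.033, 0], "roll": 0}
  ]
}}

```text
t: 7.7
eef_pos: [514.5, 185.4, 292.5]
tcp_rot: [-3.141, 0.0, 1.571]
ft_force: [0.3, 0.0, -1.4]
opening: 0.314
grip_force: 30.0
```

Call:
{"api": "step_arm", "payload": {
  "increments": [
    {"slide": [0.04, 0.006, 0], "roll": 0},
    {"slide": [0.08, 0.013, 0], "roll": 0},
    {"slide": [0.105, 0.013, 0], "roll": 0},
    {"slide": [0.105, 0.013, 0], "roll": 0},
    {"slide": [0.105, 0.013, 0], "roll": 0}
  ]
}}

```text
t: 8.32
eef_pos: [527.6, 288.2, 292.4]
tcp_rot: [-3.141, 0.0, 1.571]
ft_force: [0.1, -0.1, -2.3]
opening: 0.312
grip_force: 30.0
```

Call:
{"api": "step_arm", "payload": {
  "increments": [
    {"slide": [0, 0, 0.03], "roll": 0},
    {"slide": [0, 0, 0.06], "roll": 0},
    {"slide": [0.0005, 0.0005, 0.09], "roll": 0},
    {"slide": [0.0008, 0.0005, 0.113], "roll": 0},
    {"slide": [0.0008, 0.0005, 0.113], "roll": 0}
  ]
}}

```text
t: 8.95
eef_pos: [527.8, 288.3, 178.5]
tcp_rot: [-3.139, 0.001, 1.57]
ft_force: [-0.3, -1.1, -1.1]
opening: 0.313
grip_force: 30.0
```

```bash
python3 - <<'E'
from h import *
s=state();print(s["eef_pos"])
a=imaging.read_camera("side")["color"][220:420,200:400]
b=imaging.read_camera("wrist")["color"]
cv2.imwrite("pics/s3.png",np.hstack([cv2.resize(a,(480,480),interpolation=cv2.INTER_CUBIC),b[:,210:530]])[:,:,::-1])
E
```

```text
[527.79415851 288.3151684  178.53719731]
```

View pics/s3.png

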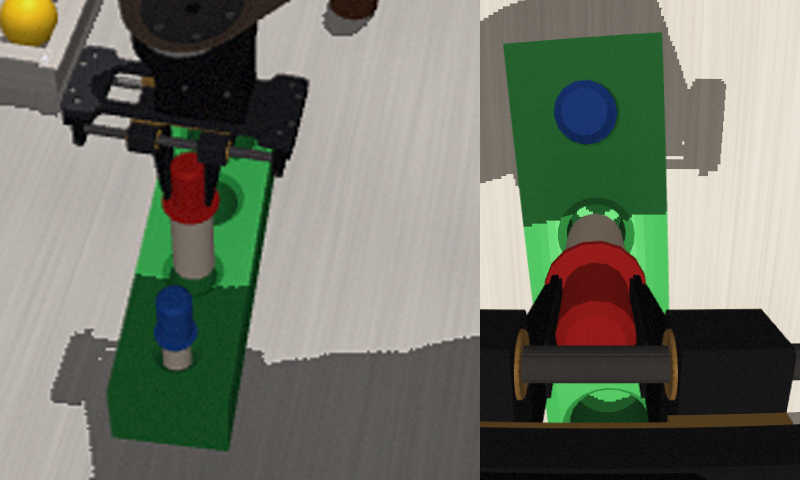

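The picture shows the shaft upright, above the second hole (42 mm), next to blue. In the right panel the shaft is at x≈595 and the hole at x≈596. I lower it.

Call:
{"api": "step_arm", "payload": {
  "increments": [
    {"slide": [0.001, 0.0002, 0.006], "roll": 0},
    {"slide": [0.001, 0.0002, 0.012], "roll": 0},
    {"slide": [0.001, 0.0002, 0.017], "roll": 0},
    {"slide": [0.001, 0.0002, 0.021], "roll": 0},
    {"slide": [0.001, 0.0002, 0.025], "roll": 0}
  ]
}}

```text
t: 9.68
eef_pos: [528.4, 290.6, 154.4]
tcp_rot: [-3.142, -0.0, 1.571]
ft_force: [0.5, 0.1, -2.3]
opening: 0.309
grip_force: 30.0
```

Call:
{"api": "step_arm", "payload": {
  "increments": [
    {"slide": [0, 0, 0.01], "roll": 0},
    {"slide": [0, 0, 0.02], "roll": 0},
    {"slide": [0, 0, 0.03], "roll": 0},
    {"slide": [0, 0, 0.038], "roll": 0},
    {"slide": [0, 0, 0.043], "roll": 0}
  ]
}}

```text
t: 10.3
eef_pos: [528.4, 290.5, 111.0]
tcp_rot: [-3.141, 0.0, 1.571]
ft_force: [0.1, -0.4, -1.4]
opening: 0.309
grip_force: 30.0
```

Call:
{"api": "step_arm", "payload": {
  "increments": [
    {"slide": [0, 0, 0.001], "roll": 0},
    {"slide": [0, 0, 0.002], "roll": 0},
    {"slide": [0, 0, 0.003], "roll": 0}
  ]
}}

```text
t: 10.68
eef_pos: [528.6, 290.6, 108.9]
tcp_rot: [3.141, -0.0, 1.571]
ft_force: [0.3, -0.4, -1.3]
opening: 0.308
grip_force: 30.0
```

Call:
{"api": "step_arm", "payload": {
  "increments": [
    {"slide": [0, 0, 0.0005], "roll": 0},
    {"slide": [0, 0, 0.001], "roll": 0},
    {"slide": [0, 0, 0.001], "roll": 0}
  ]
}}

```text
t: 11.05
eef_pos: [528.5, 290.6, 107.7]
tcp_rot: [3.141, -0.0, 1.571]
ft_force: [0.5, -1.6, -1.6]
opening: 0.31
grip_force: 30.0
```

Call:
{"api": "step_arm", "payload": {
  "increments": [
    {"slide": [0, 0, 0], "roll": 0},
    {"slide": [0, 0, 0], "roll": 0},
    {"slide": [0, 0, 0], "roll": 0},
    {"slide": [0, 0, 0], "roll": 0},
    {"slide": [0, 0, 0], "roll": 0}
  ],
  "fingers": 1.0
}}

```text
t: 11.68
eef_pos: [528.4, 290.6, 107.7]
tcp_rot: [3.142, -0.0, 1.571]
ft_force: [0.6, -0.4, -0.3]
opening: 0.78
grip_force: 0.0
```

Call:
{"api": "step_arm", "payload": {
  "increments": [
    {"slide": [0, 0, 0], "roll": 0},
    {"slide": [0, 0, -0.03], "roll": 0},
    {"slide": [0, 0, -0.06], "roll": 0},
    {"slide": [0, 0, -0.1], "roll": 0},
    {"slide": [0, 0, -0.14], "roll": 0}
  ]
}}

```text
t: 12.3
eef_pos: [528.3, 290.5, 248.9]
tcp_rot: [-3.141, 0.0, 1.571]
ft_force: [0.4, 0.5, 0.2]
opening: 1.003
grip_force: 0.0
```

Call:
{"api": "step_arm", "payload": {
  "increments": [
    {"slide": [-0.04, 0, 0], "roll": 0},
    {"slide": [-0.08, 0, 0], "roll": 0},
    {"slide": [-0.08, 0, 0], "roll": 0}
  ]
}}

```text
t: 12.68
eef_pos: [528.5, 208.7, 247.9]
tcp_rot: [3.141, 0.0, 1.568]
ft_force: [-0.2, 1.2, 0.9]
opening: 1.0
grip_force: 0.0
```

```bash
python3 - <<'E'
from h import *
c=imaging.read_camera("wrist");s=state();print(s["eef_pos"],s["opening"])
d=imaging.read_camera("side")["color"][220:420,200:400]
cv2.imwrite("pics/s4.png",np.hstack([cv2.resize(d,(480,480),interpolation=cv2.INTER_CUBIC),c["color"][:,210:530]])[:,:,::-1])
h=cv2.cvtColor(c["color"],cv2.COLOR_RGB2HSV);v=c["z_map"]>0;sat=(h[...,1]>130)
for n,m in(("red",(h[...,0]<6)|(h[...,0]>174)),("blue",(h[...,0]>105)&(h[...,0]<130))):
    P=np.array([world(c,(u,w)) for w,u in zip(*np.nonzero(m&sat&v))]);q=P[(P[:,2]>100)&(P[:,2]<170)]
    z=np.percentile(q[:,2],95);t=q[q[:,2]>z-3];print(n,"top",np.median(t[:,2]),(t.min(0)+t.max(0))/2)
E
```

```text
[528.56237242 209.8360381  247.90432739] 1.0005087686237326
red top 146.7513482014038 [529.26650593 290.67414965 147.1810526 ]
blue top 143.43940426518526 [524.90724682 356.41323391 143.30768494]
```

View pics/s4.png

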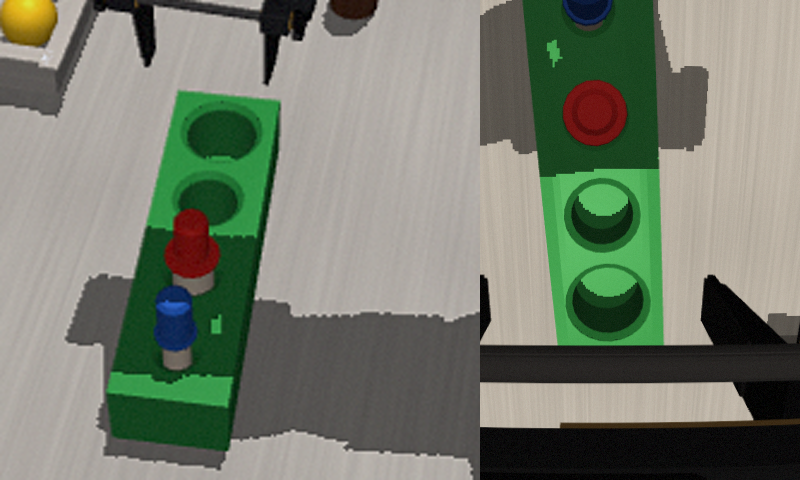

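The red pusher stands upright in the 42 mm hole. Its top is at 146.5 mm against 146 expected, so it is at the bottom. Blue still stands in its hole and the gripper is clear. I hand in.

```bash
python3 -c "
from cell import env
print(env.job_done())"
```

```text
the job is handed in; nothing more can be done
None
```

The red-handled pusher stands upright at the bottom of the rack's 42 mm hole, the black and blue pushers were not touched, and the job is handed in at about 13 s of the allowed 40 s; no verdict came back.

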